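# Power up the stall's counter lantern

### The arm

A 6-joint arm with a two-finger parallel gripper is mounted at the origin on the work surface. World frame = base frame: x ahead of the robot, y to its left, z up, the work surface at z = 0. Lengths are in m, angles in degrees, forces in N, time in s.
With the tool pointing down it reaches from about 0.325 to 0.775 m from the base axis. Payload 5.5 kg.
Tool frame: the origin (TCP) lies at the centre of the arm's flange, where the gripper is bolted on; the fingertips stand 182 mm ahead of it and the grasp point (between the pads) lies 163 mm ahead of it; z points along the fingers, y is the direction in which the jaws open and shut (so a half turn about z gives the same grasp; the last joint's range is limited). The gripper opens to 88 mm and grips with 3 to 60 N. Pads are 20 mm wide; open, the fingers measure 115 mm over their backs; the gripper's body (75 mm by 178 mm) begins 61 mm behind the grasp point.
Start: joints at [65.735, 5.22, 70.514, -0, 104.267, -3.249], TCP at [0.215, 0.56, 0.405] pointing down, gripper open.
Joint ranges: [-164.24, 164.24], [-49.07, 125.15], [9.68, 141.18], [-86.29, 266.29], [3.28, 154.24], [-151.56, 151.56]. Speed limits (degrees/s): [147.25, 147.25, 172.46, 180, 180, 180].

### API

Orientations are given as [roll, pitch, yaw] about the fixed x, y, z axes, in that order (R = Rz(yaw) Ry(pitch) Rx(roll)).
In Python, from station import r gives the robot as it stands. The module is installed in compiled form; this text tells all that it offers. Calls block until the motion is done:
- r.reach(position, orientation): joint-space move of the TCP to a pose.
- r.servo_line(position, rotation=None, speed=0.15): straight line of the TCP; rotation=None keeps the orientation; speed is the mean speed in m/s.
- r.move_joints(angles): joint-space move.
- r.let_go() and r.grab(squeeze=None): open the fingers fully, or close them until they stop; squeeze is the grip in N (None keeps the last).
- r.wait(seconds).
- r.inverse_kinematics(position, orientation): joint angles nearest the present ones, or None.
- r.sense(): the state.
- r.snapshot(name): name is "scene" or "top"; returns a dict with "frame" (384x512x3 uint8, red, green, blue), "fx", "fy", "cx", "cy" (pixels), "dist_coeffs" ([k1, k2, p1, p2, k3] as OpenCV has them; the pictures are not rectified), "R" (3x3) and "t" (3): a world point X has camera coordinates R X + t. Camera axes: x right, y down, z forward; pixel columns grow to the right and rows downward; lengths in m; the calibration is good to about 2 mm. A picture is of the moment at which its call begins. There is no depth.
A pose or a line that the arm cannot do raises r.IKError and nothing moves.
- r.hand_in(): hands the job in, once; it reports no verdict.
The state is a dict: "clock": time; "joints": joint angles; "joint_vel": joint speeds; "joint_torque": joint torques, N m; "tcp_pos": TCP position; "orientation": TCP orientation; "contact_force": force on the tool from outside, world axes, zero at the start; "torque": the same for the moment, N m; "opening": finger opening in m.
Only numpy, scipy, OpenCV 4.12 (cv2) and the standard library are available. Lean on these libraries where they do the work, as an engineer would, in place of code of your own. Each camera call takes 0.05 s, during which the arm holds its last target.

### The job

Take the charged battery pack off its charging dock and plug it upright into the socket of the counter lantern, pushed fully home until its body sits on the lantern's base. Then switch the lantern on by swinging its lever all the way over to the other side. Leave the other things on the counter where they are.

Things in the scene. Friction and masses are not known exactly. Their poses are not given: they have to be found in the camera images.
- pack_center (a point): Loose battery pack, about 0.4 kg, at first standing in the dock. White body 52 (x) by 76 (y) by 84 mm high; under its middle a black plug foot 28 (x) by 48 (y) by 24 mm high, its lowest 3 mm slimmer by 1.7 mm a side. Site: the centre, 54 mm above the foot's underside; body from 30 mm below it to 54 mm above. z up. A half turn changes nothing. Plugged in, the point is 30 mm above the socket point.
- dock_mouth (a point): Charging dock, fixed for the episode: a low grey block 120 mm (x) by 130 mm (y) by 30 mm high. The point is the middle of its top face, at the mouth of a loose recess 12 mm deep (34 mm in x by 54 mm in y) in which the pack's foot stands; the pack lifts straight out.
- lantern: Counter lantern, fixed, axes as the socket's; origin 60 mm below the socket point. Blue-green base 130 mm (x), 60 mm high, from 160 mm on the socket's -y side (lever end) to 190 mm on its +y side, where a round glass shade, 100 mm across, stands with its axis 135 mm from the socket, its top 137 mm above the counter.
- socket (a point): Socket in the lantern's base: centre of the hole's mouth, level with the base's top, 60 mm above the counter. Hole 30 (x) by 50 (y), 30 mm deep, 2 mm chamfer, edged by a thin steel frame. z up. It does not move in an episode.
- switch_tip (a point): Tip of the lantern's steel switch lever, about 80 mm long, whose pivot block stands on the base 110 mm on the -y side of the socket. When off, the lever leans to the socket frame's -x; it swings over the top towards the socket frame's +x and stays where it is left.
- switch (a joint): Angle of the switch lever in rad: 0 (leaning fully to the socket frame's -x) is off, 1.0 is fully over towards +x, on. At the start it is between 0 and 0.2. It moves with light friction.
- cup_stack: Bystander: a loose stack of paper cups, 76 mm across, 128 mm high; origin under its middle.
- powder_jar: Bystander: a loose jar, 70 mm across, 100 mm high; origin under its middle.
There are look-alikes about, which are no part of the job. What is shaped like the part that bears pack_center but blue or turquoise is not meant.

How it is judged (in metres and radians):
On the way, in this order (a step that is already met when the one before it is completed fails the run):
1. the pack is fully home in the lantern's socket while the switch is still off (z of pack_center in the frame of socket below 0.0335 m and horizontal distance between pack_center and socket below 0.005 m and angle between the x axis of pack_center and the x axis of socket, either way round below 0.12 rad and value of joint switch below 0.6 rad), for 0.2 s.
2. the switch lever is swung fully over to on (value of joint switch above 0.85 rad), for 0.1 s.
At the end, for the whole second after the job is handed in: The pack stands upright (within 0.08 rad) in the lantern's socket, fully home (within 3.5 mm), centred within 5 mm and square within 0.12 rad, and the switch lever is over to on (above 0.85 rad) (z of pack_center in the frame of socket below 0.0335 m and horizontal distance between pack_center and socket below 0.005 m and angle between the x axis of pack_center and the x axis of socket, either way round below 0.12 rad and angle between pack_center's own z axis and vertical below 0.08 rad and value of joint switch above 0.85 rad); the robot touches nothing.
It fails at once if the cup stack or the jar is moved by more than 30 mm (distance of any of cup_stack, powder_jar from where it was at the start of the episode above 0.03 m).
It also fails if it takes over 54 s, if anything falls off the work surface, if the arm or the gripper's body presses on something with over 40 N, if the wrist force passes 120 N, or if a joint passes its speed limit or range.

## Working session

There is one attempt and no reset: what is moved stays moved. The work goes in short steps, each a Python script; the robot and the scene stay as the last script left them, time stands still between calls to the robot, and variables do not carry over. Pictures are saved under pics/ and viewed, and the job is handed in when it is done.

```bash
mkdir -p pics; python3 - <<'E'
from station import r
import cv2,pickle
s=r.sense();print(s['clock'],s['tcp_pos'],s['orientation'],s['opening'],s['contact_force'])
for n in("scene","top"):
    d=r.snapshot(n);pickle.dump(d,open(f'{n}0.pkl','wb'))
    print(n,d['fx'],d['fy'],d['cx'],d['cy'],d['dist_coeffs'],d['R'],d['t'])
    cv2.imwrite(f'pics/{n}0.png',cv2.resize(d['frame'][:,:,::-1],(800,600),interpolation=cv2.INTER_CUBIC))
E
```

```text
0.0 [0.21519855 0.56013586 0.40352829] [-1.79890736e+02 -6.20032003e-03  1.58985280e+02] 0.0878597821288496 [-0.59843187 -0.26393118 -1.62216253]
scene 430.3992756344507 430.3992756344507 257.1633200164083 197.21145216434837 [-0.15099629  0.          0.          0.          0.        ] [[-0.7916797   0.61070772 -0.01671326]
 [ 0.39481858  0.49055612 -0.77683524]
 [-0.46622049 -0.62160339 -0.62948207]] [ 0.46681561 -0.08896933  1.51006847]
top 468.2480848715593 468.2480848715593 257.5526161557624 200.8072678590899 [-0.02652205  0.          0.          0.          0.        ] [[ 0.00134008 -0.99998325  0.0056311 ]
 [-0.99404595 -0.00194561 -0.10894433]
 [ 0.10895346 -0.00545157 -0.9940319 ]] [-0.0654248   0.54503916  1.30726958]
```

View pics/scene0.png

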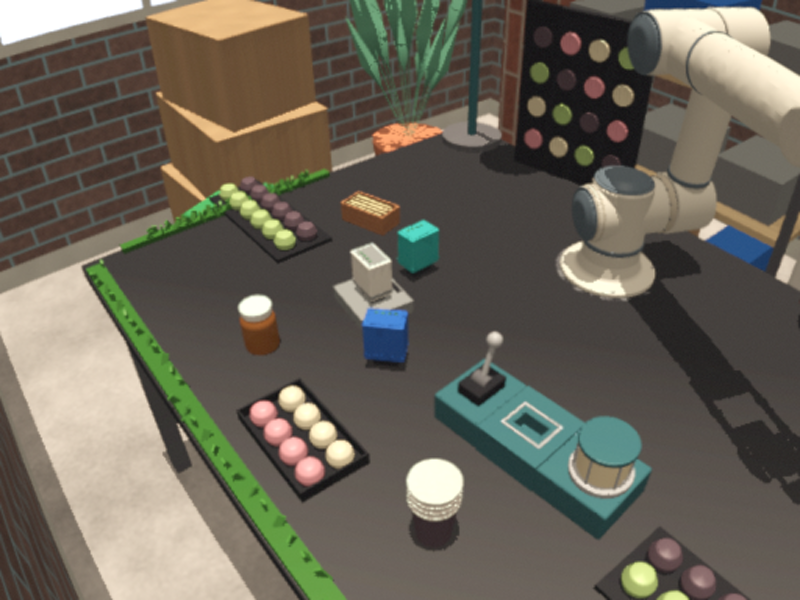

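View pics/top0.png

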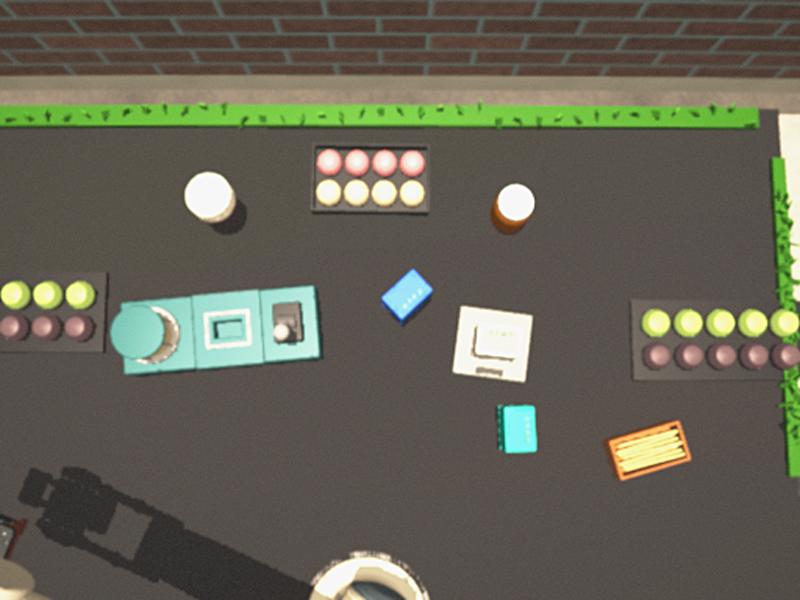

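Three pack-shaped things appear in the top view (800x600): white on the grey dock (500,340), blue (407,295) and turquoise (518,428). The white one standing in the dock fits. I'll confirm with enlarged crops.

```bash
python3 - <<'E'
import cv2,pickle,numpy as np
def crop(n,u0,v0,w,h,k,out):
    f=pickle.load(open(n+'0.pkl','rb'))['frame'][v0:v0+h,u0:u0+w,::-1]
    im=cv2.resize(f,(w*k,h*k),interpolation=cv2.INTER_CUBIC)
    for i in range(0,w,10): cv2.putText(im,str(u0+i),(i*k,10),0,.33,(0,0,255)); cv2.line(im,(i*k,12),(i*k,18),(0,0,255),1)
    for i in range(0,h,10): cv2.putText(im,str(v0+i),(0,i*k+4),0,.33,(0,0,255))
    cv2.imwrite(out,im)
crop('top',285,190,60,60,10,'pics/c_dock.png')
crop('top',75,178,135,68,5,'pics/c_lan.png')
crop('scene',205,145,70,65,9,'pics/c_sdock.png')
crop('scene',270,205,150,138,4,'pics/c_slan.png')
E
```

```text
(no output)
```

View pics/c_dock.png

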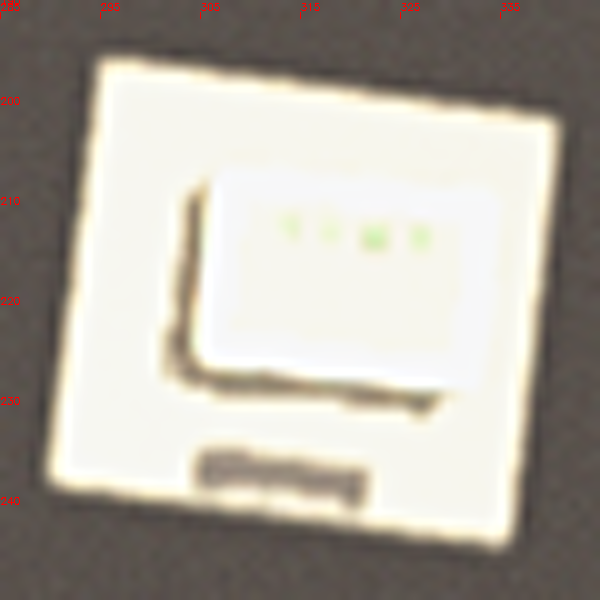

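View pics/c_lan.png

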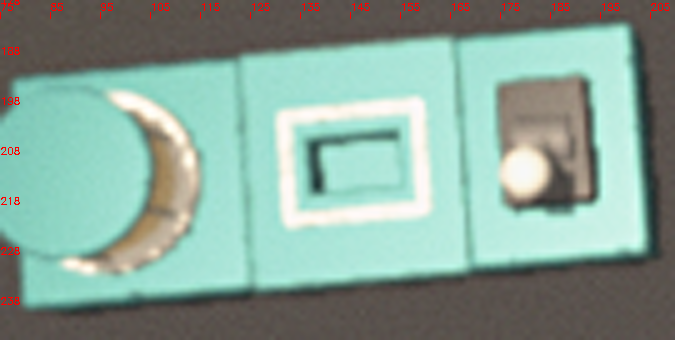

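View pics/c_sdock.png

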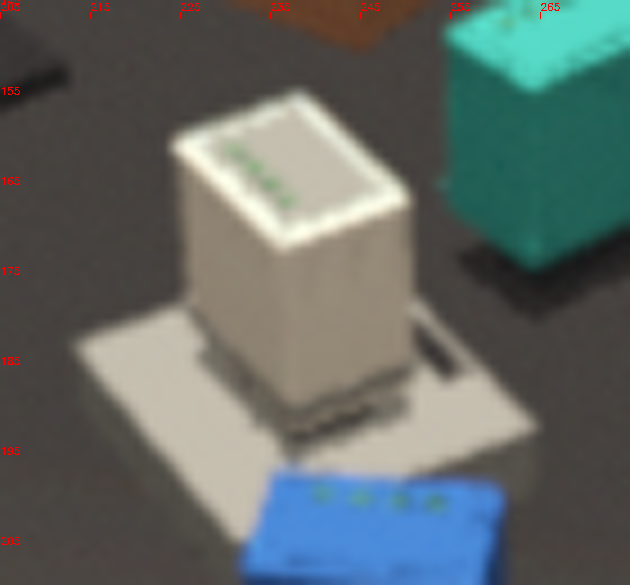

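View pics/c_slan.png

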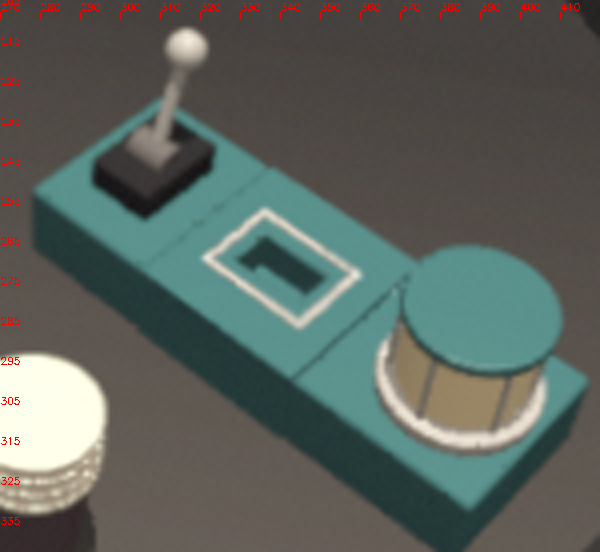

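The crop confirms it: the white pack with green LEDs stands in the grey dock; scene top-face corners at about (224,161), (238,155), (251,167) and (236,173). The lantern's base and steel frame are sharp in both views. Next I fit the poses.

```bash
cat > h.py <<'E'
import numpy as np,cv2,pickle
from scipy.optimize import least_squares
def proj(d,X):
    return cv2.projectPoints(np.asarray(X,float).reshape(-1,3),cv2.Rodrigues(np.array(d['R']))[0],np.array(d['t'],float),
      np.array([[d['fx'],0,d['cx']],[0,d['fy'],d['cy']],[0,0,1]]),np.array(d['dist_coeffs'],float))[0].reshape(-1,2)
def sub(d,p,w=2):
    g=cv2.cvtColor(d['frame'],cv2.COLOR_RGB2GRAY)
    q=cv2.cornerSubPix(g,np.float32(p).reshape(-1,1,2),(w,w),(-1,-1),(3,50,.01)).reshape(-1,2)
    return q
def T(x,y,yaw,P):
    c,s=np.cos(yaw),np.sin(yaw);P=np.asarray(P,float)
    return np.c_[x+c*P[:,0]-s*P[:,1],y+s*P[:,0]+c*P[:,1],P[:,2]]
def fit(obs,x0):
    f=lambda p:np.concatenate([(proj(d,T(*p,P))-q).ravel() for d,P,q in obs])
    s=least_squares(f,x0,loss='soft_l1');return s.x,f(s.x).reshape(-1,2)
def tri(obs,x0=(.5,0,.1)):
    s=least_squares(lambda X:np.concatenate([proj(d,X)[0]-q for d,q in obs]),x0);return s.x,s.fun
E
python3 - <<'E'
from h import *
np.set_printoptions(precision=4,suppress=True)
S=pickle.load(open('scene0.pkl','rb'));Tp=pickle.load(open('top0.pkl','rb'))
# lantern: local corners (+x,+y),(+x,-y),(-x,-y),(-x,+y) at z=.06 ; top img TL,TR,BR,BL
L=[(.065,.19,.06),(.065,-.16,.06),(-.065,-.16,.06),(-.065,.19,.06)]
pt=np.array([(78,194),(201.4,182.8),(205,229),(79.4,239.6)])-.4
ps=np.array([(387.5,332.5),(278.2,252.5),(311.2,229.2),(417,300)])-.4
qt,qs=sub(Tp,pt),sub(S,ps);print(qt-pt,qs-ps)
for a,b in((pt,ps),(qt,qs)):
  for o in([(Tp,L,a)],[(S,L,b)],[(Tp,L,a),(S,L,b)]):
    x,e=fit(o,(.55,.27,.1));print('lantern',x,np.degrees(x[2]));print(e.T)
zt=.126
B=[(.026,.038,zt),(.026,-.038,zt),(-.026,-.038,zt),(-.026,.038,zt)]
pt=np.array([(306,207.5),(334.5,209),(332.5,228.8),(305,227.2)])-.4
ps=np.array([(236.4,172.8),(224.1,161.1),(238.3,155.2),(250.6,166.7)])-.4
for o in([(Tp,B,pt)],[(S,B,ps)],[(Tp,B,pt),(S,B,ps)]):
    x,e=fit(o,(.5,-.2,-.1));print('pack',x,np.degrees(x[2]));print(e.T)
D=[(.06,.065,.03),(.06,-.065,.03),(-.06,-.065,.03),(-.06,.065,.03)]
pt=np.array([(294.8,196),(340.8,202),(336,244.5),(290,238.6)])-.4
x,e=fit([(Tp,D,pt)],(.5,-.2,-.1));print('dock',x,np.degrees(x[2]));print(e.T)
print('tip',tri([(S,np.array([316.1,216.6])),(Tp,np.array([179.6,212]))]))
cup=tri([(Tp,np.array([134.5,126.5]))],(.7,.3,.128));
for nm,p,z in(('cup',(134.5,126.5),.128),('jar',(329.5,131),.1),('blue',(260.5,189),.1),('turq',(332,274),.1),('ctray_r',(274,136),.04),('ctray_bl',(200,136),.04)):
    s=least_squares(lambda v:proj(Tp,[v[0],v[1],z])[0]-p,(.5,0));print(nm,s.x)
E
```

```text
[[-0.3236  0.1253]
 [-0.8289  0.2974]
 [-1.2301 -0.8196]
 [ 0.4693 -0.5995]] [[-0.3167 -0.1269]
 [ 0.5905  0.8028]
 [-0.      0.    ]
 [-0.0056  0.1582]]
lantern [0.5145 0.2468 0.0889] 5.09152440486854
[[-0.734   0.352   0.2426  0.0177]
 [-0.4247  0.0039  0.0364  0.3446]]
lantern [0.5138 0.2473 0.0878] 5.033304566755535
[[-0.0969 -0.3298 -0.4576  1.2484]
 [ 0.3685 -0.4554 -0.4124  0.0547]]
lantern [0.5142 0.2471 0.0887] 5.07992830723888
[[-0.8233  0.2667  0.147  -0.0818 -0.2247 -0.518  -0.6584  1.0945]
 [-0.338   0.1153  0.151   0.4339  0.3784 -0.3968 -0.3783  0.039 ]]
lantern [0.5152 0.2481 0.0907] 5.19388433794462
[[-0.8781  0.6899  1.0593 -0.8416]
 [-0.6904 -0.6535  0.4808  0.7928]]
lantern [0.5139 0.2475 0.0864] 4.949633413761465
[[ 0.1439 -0.8725 -0.3623  1.2593]
 [ 0.6331 -1.257  -0.3781  0.0616]]
lantern [0.5147 0.2478 0.0891] 5.105455486473547
[[-0.7565  0.8287  1.1278 -0.7904  0.2168 -1.0991 -0.6448  1.215 ]
 [-0.6196 -0.3929  0.7535  0.8716  0.8267 -0.9362 -0.1536  0.1494]]
pack [ 0.49   -0.2269 -0.0628] -3.599721963784393
[[-0.2586 -0.143   0.9385 -0.3069]
 [-0.0955  0.2488  0.0468 -0.1989]]
pack [ 0.4903 -0.2292 -0.0801] -4.589360880210857
[[-0.0267 -0.028  -0.1501  0.2012]
 [-0.3816 -0.235   0.4948  0.1698]]
pack [ 0.4904 -0.2275 -0.068 ] -3.893973106082411
[[ 0.0428  0.1493  1.1313 -0.1051  0.4583  0.1754 -0.0368  0.58  ]
 [-0.2998  0.1908 -0.0186 -0.4119 -0.1314  0.0902  0.7205  0.3156]]
dock [ 0.4911 -0.2282 -0.1255] -7.188408134395562
[[ 0.4404 -0.4688 -0.2256  0.2465]
 [ 0.5408  0.2814 -0.4394 -0.3417]]
tip (array([0.5016, 0.1358, 0.1627]), array([ 0.1167,  0.0029,  0.0831, -0.0828]))
cup [0.7352 0.2679]
jar [ 0.7314 -0.2622]
blue [ 0.5697 -0.0721]
turq [ 0.3416 -0.2629]
ctray_r [ 0.7319 -0.1116]
ctray_bl [0.7314 0.1014]
```

```bash
python3 - <<'E'
from station import r
from h import *
np.set_printoptions(precision=4,suppress=True)
for p,y in(((.4904,-.228,.36),86),((.4904,-.228,.46),86),((.5142,.247,.46),95.1),((.5142,.247,.27),95.1)):
    print(r.inverse_kinematics(p,[180,0,y]))
r.reach((.4904,-.228,.36),[180,0,85.8])
r.servo_line((.4904,-.228,.25),speed=.12)
s=r.sense();print(s['clock'],s['tcp_pos'],s['orientation'],s['contact_force'])
d=r.snapshot('scene');cv2.imwrite('pics/pre.png',cv2.resize(d['frame'][110:230,170:330,::-1],(800,600),interpolation=cv2.INTER_CUBIC))
E
```

```text
[-28.5395  -4.1711  84.4767   0.      99.6944 -24.5395]
[-28.5395  -2.8561  73.0568   0.     109.7993 -24.5395]
[ 22.2407   1.7032  68.5281  -0.     109.7687  17.1407]
[22.2407  1.5622 87.968  -0.     90.4698 17.1407]
4.1 [ 0.4907 -0.2281  0.2511] [179.914    0.0409  85.8011] [-0.2195  0.298  -1.0985]
```

View pics/pre.png

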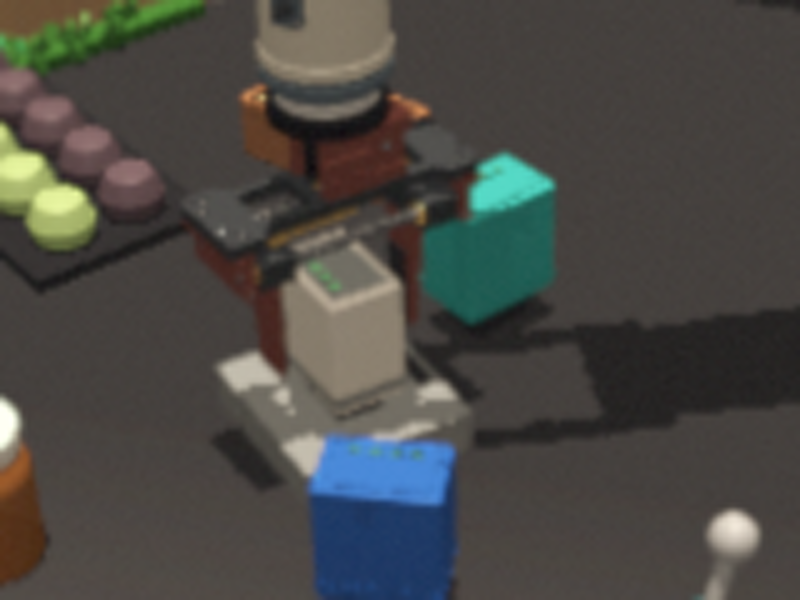

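The open fingers straddle the white pack, which spans about x 285–405, y 245–395 in this crop. I'll grip, lift, carry it over the lantern and look again.

```bash
python3 - <<'E'
from station import r
from h import *
np.set_printoptions(precision=4,suppress=True)
def p(t):
    s=r.sense();print(t,s['clock'],s['tcp_pos'],s['orientation'],s['contact_force'],s['opening'])
r.grab(35);p('grab')
r.servo_line((.4904,-.228,.46),speed=.15);p('lift')
r.reach((.5142,.247,.46),[180,0,95.1])
r.servo_line((.5142,.247,.34),speed=.15);p('above')
for n in('scene','top'):
    d=r.snapshot(n);pickle.dump(d,open(n+'1.pkl','wb'))
    a=(270,130,160,120) if n=='scene' else (75,150,160,120)
    cv2.imwrite(f'pics/ab_{n}.png',cv2.resize(d['frame'][a[1]:a[1]+a[3],a[0]:a[0]+a[2],::-1],(800,600),interpolation=cv2.INTER_CUBIC))
E
```

```text
grab 4.7917 [ 0.4904 -0.228   0.25  ] [179.9973   0.0004  85.8021] [ 0.8322 -0.5797  1.1981] 0.052380408618078
lift 6.3417 [ 0.4905 -0.2281  0.4588] [-179.8954   -0.047    85.7987] [-0.3951 -0.8615 -2.5474] 0.052088381214177394
above 9.025 [0.5144 0.2469 0.3414] [179.886   -0.0374  95.0856] [ 1.0175 -0.0374 -4.0898] 0.05244863966523477
```

View pics/ab_scene.png

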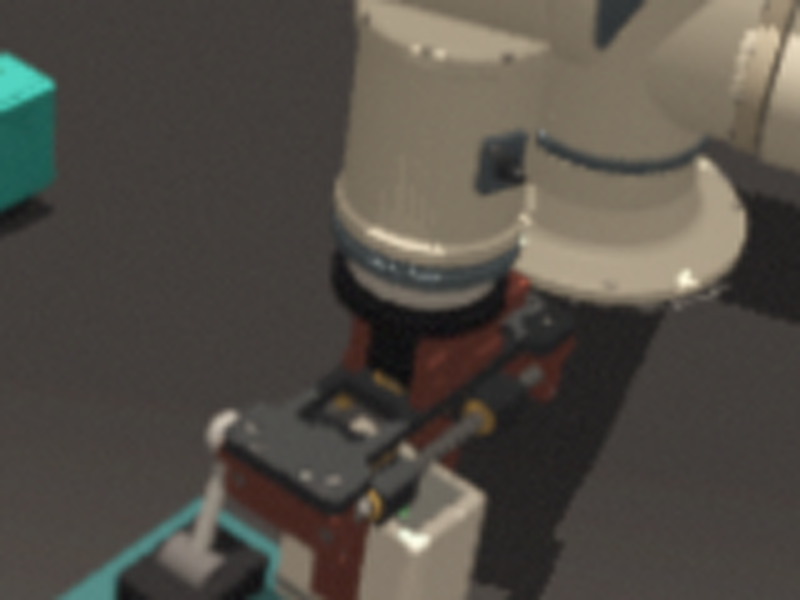

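View pics/ab_top.png

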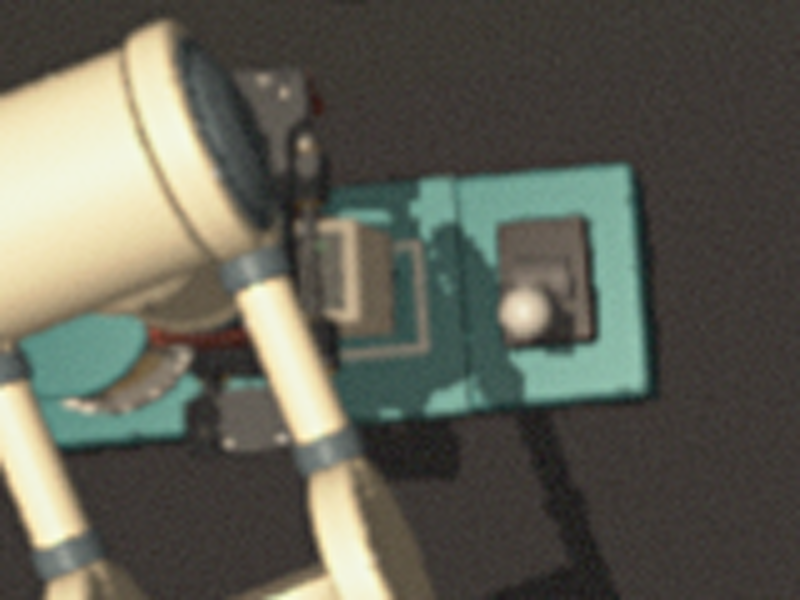

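Held pack is visible: the -y top edge at about (355,220)–(360,335) in the top crop, and top-face corners at (485,493) and (413,545) in the scene crop. I'll compare these with the predicted positions to check the y offset in the grip.

```bash
python3 - <<'E'
from h import *
np.set_printoptions(precision=2,suppress=True)
S=pickle.load(open('scene1.pkl','rb'));Tp=pickle.load(open('top1.pkl','rb'))
x,y,a=.5144,.2469,np.radians(5.09)
zt=.3414-.178+.054
for dy in(-.003,0,.003):
    P=T(x,y,a,[(.026,-.038+dy,zt),(-.026,-.038+dy,zt),(.026,-.038+dy,zt-.084),(-.026,-.038+dy,zt-.084),(.026,.038+dy,zt),(-.026,.038+dy,zt)])
    print(dy,'top',(((proj(Tp,P)+.4-[75,150])*5)).tolist())
    print('  scene',((proj(S,P)+.4-[270,130])*5).tolist())
# socket frame visible: outer corners? base corners again
L=T(.5142,.2471,.0887,[(.065,-.16,.06),(-.065,-.16,.06)])
print((proj(Tp,L)+.4-[75,150])*5)
a=Tp['frame'][185:225,130:165,::-1];b=S['frame'][215:250,325:375,::-1]
cv2.imwrite('pics/z.png',np.hstack([cv2.resize(a,(420,480),interpolation=2),cv2.resize(b,(380,480),interpolation=2)]))
E
```

```text
-0.003 top [[361.8278276362305, 215.8692536914053], [368.38753602392205, 320.93355721198975], [398.28073220053216, 235.9395577129895], [404.57217442510864, 333.96517910004445], [207.79337647705276, 229.20178426104926], [213.59629472356147, 334.33734018337634]]
  scene [[283.61585623586024, 465.977624031048], [354.26146163193437, 414.62852514202336], [268.54179560038943, 593.2010551236481], [336.21130972876216, 541.1673398215713], [414.24351026024965, 549.001859160676], [483.75131254093674, 493.1062471631485]]
0 top [[355.7453404244354, 216.3953327542407], [362.2751579381777, 321.4629236318453], [392.608319850802, 236.4301866367981], [398.87388551865615, 334.45884795717643], [201.71618401161524, 229.72822609439305], [207.48925917776205, 334.86607832421737]]
  scene [[288.5846013791007, 469.13285969918104], [359.19596596161483, 417.6139017407728], [273.2217498621216, 596.380797449063], [340.8638891500931, 544.1855563782526], [419.6059392253568, 552.4134366433352], [489.05658282367625, 496.3276932529765]]
0.003 top [[349.66297967109085, 216.9214331448059], [356.1629069758708, 321.99227253254594], [386.9359831551544, 236.9208296302763], [393.1756723569474, 334.9524994185588], [195.6392902338341, 230.25467463343318], [201.38252553525106, 335.39478375331566]]
  scene [[293.56853146424896, 472.29795663957333], [364.14482598157065, 420.60836973306164], [277.91505060807424, 599.5695397877957], [345.5291424466256, 547.2121147520072], [424.9842368815922, 555.8353794531365], [494.37673404465215, 499.5586749880688]]
[[633.28 164.57]
 [650.69 395.75]]
```

View pics/z.png

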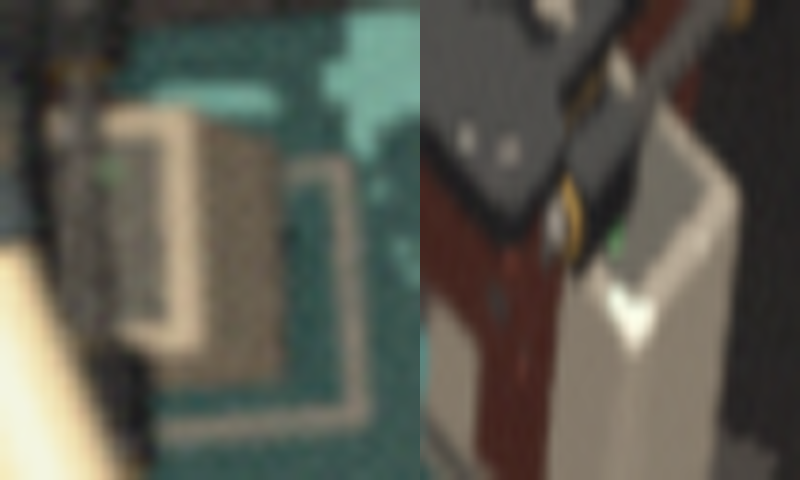

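Prediction and picture agree to within about 1–2 mm (pack about 1 mm towards -y in the hand), so I'll correct by 1 mm and insert with force checks.

```bash
python3 - <<'E'
from station import r
from h import *
np.set_printoptions(precision=4,suppress=True)
z=.30;x,y=.5142,.2480
r.servo_line((x,y,z),speed=.1)
while z>.2665:
    z-=.003; r.servo_line((x,y,z),speed=.03)
    s=r.sense();f=s['contact_force'];print(round(s['clock'],2),round(z,4),s['tcp_pos'],f,s['torque'])
    if f[2]>20 or np.hypot(f[0],f[1])>20: break
for n in('scene','top'):
    d=r.snapshot(n);pickle.dump(d,open(n+'2.pkl','wb'))
a=pickle.load(open('scene2.pkl','rb'))['frame'][200:300,290:400,::-1];b=pickle.load(open('top2.pkl','rb'))['frame'][170:240,110:180,::-1]
cv2.imwrite('pics/ins.png',np.hstack([cv2.resize(a,(440,400),interpolation=2),cv2.resize(b,(360,400),interpolation=2)]))
E
```

```text
9.93 0.297 [0.5143 0.248  0.2975] [ 0.5488  0.2188 -3.5999] [-0.0536  0.0739  0.0001]
10.18 0.294 [0.5142 0.248  0.2938] [-0.1228 -0.1279 -3.845 ] [-0.0494 -0.0031  0.0606]
10.43 0.291 [0.5141 0.248  0.2906] [ 0.0275 -0.9862 -3.1762] [-0.0724  0.0549 -0.0287]
10.68 0.288 [0.5143 0.248  0.2878] [ 0.9401 -0.6566 -3.4199] [ 0.0426 -0.1896  0.0154]
10.93 0.285 [0.5143 0.248  0.2848] [ 2.1522  0.2565 -3.9852] [ 0.0458 -0.3883  0.0151]
11.18 0.282 [0.5143 0.248  0.2817] [ 2.2371  0.6378 -5.6782] [ 0.0446 -0.526   0.0546]
11.43 0.279 [0.5143 0.248  0.2788] [ 3.503  -0.146  -5.2902] [ 0.1029 -0.6054  0.0984]
11.68 0.276 [0.5143 0.248  0.2758] [ 2.9369  0.5605 -5.6352] [ 0.1499 -0.7221  0.0213]
11.93 0.273 [0.5143 0.248  0.2728] [ 3.9517  1.6535 -5.121 ] [ 0.1428 -0.8323  0.0392]
12.18 0.27 [0.5143 0.248  0.2698] [ 5.0004  0.9843 -4.6518] [ 0.1236 -0.8438  0.0754]
12.43 0.267 [0.5142 0.2481 0.2679] [1.3005 0.3646 2.2306] [ 0.0571 -0.3159 -0.0016]
12.68 0.264 [0.5141 0.248  0.2679] [-3.102  -1.4197 15.989 ] [-0.4048  1.0609  0.039 ]
```

View pics/ins.png

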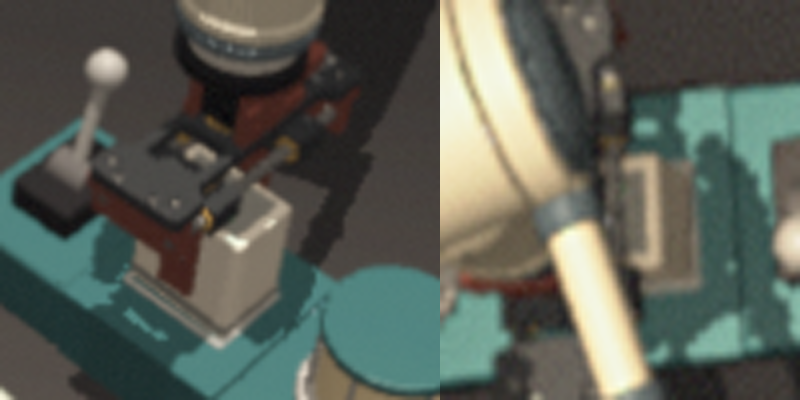

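It seated as predicted: the TCP stopped at z 0.2679, force rose to 16 N, and the body sits inside the frame on the base. Release, rise and check.

```bash
python3 - <<'E'
from station import r
from h import *
np.set_printoptions(precision=4,suppress=True)
r.servo_line((.5142,.248,.2675),speed=.05)
r.let_go()
r.servo_line((.5142,.248,.40),speed=.15)
# over lever, local (0,-.11)
t=T(.5142,.2471,.0887,[(0.005,-.11,.40)])[0]
r.servo_line(t,speed=.15)
s=r.sense();print(s['clock'],s['tcp_pos'],s['contact_force'],s['opening'])
for n in('scene','top'):
    d=r.snapshot(n);pickle.dump(d,open(n+'3.pkl','wb'))
a=pickle.load(open('scene3.pkl','rb'))['frame'][190:310,270:400,::-1];b=pickle.load(open('top3.pkl','rb'))['frame'][160:260,70:210,::-1]
cv2.imwrite('pics/rel.png',np.hstack([cv2.resize(a,(400,370),interpolation=2),cv2.resize(b,(400,370),interpolation=2)]))
E
```

```text
15.675 [0.5288 0.1384 0.3999] [-0.2545 -0.4731  0.1661] 0.08760407654464769
```

View pics/rel.png

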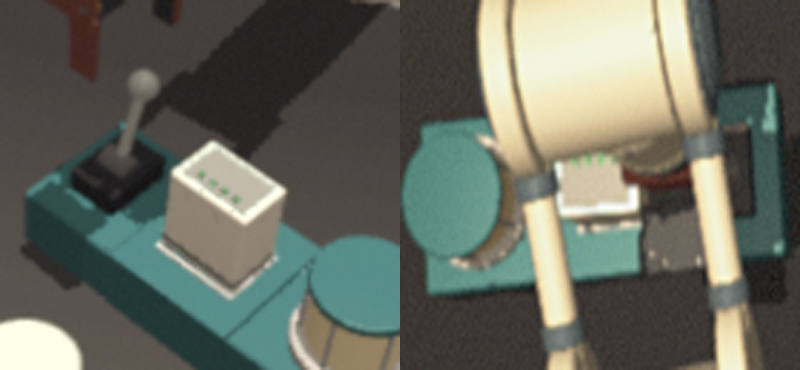

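```bash
python3 - <<'E'
from station import r
from h import *
np.set_printoptions(precision=4,suppress=True)
S=pickle.load(open('scene3.pkl','rb'))
q=np.array([(346.4,262),(325.2,247.7),(338.9,236.1),(362.9,251.0)])-.35
B=np.array([(.026,.038,0),(.026,-.038,0),(-.026,-.038,0),(-.026,.038,0)])
f=lambda p:(proj(S,T(p[0],p[1],p[2],B+[0,0,p[3]]))-q).ravel()
s=least_squares(f,(.51,.25,.09,.144));print('pack top fit',s.x,s.fun.round(2))
L=lambda x,z:T(.5142,.2471,.0887,[(x,-.11,z)])[0]
r.servo_line(L(.005,.317),speed=.12)
r.servo_line(L(.05,.317),speed=.08)
x=.05
while x<.079:
    x+=.003; r.servo_line(L(x,.317),speed=.04)
    s=r.sense();f=s['contact_force'];print(round(s['clock'],2),round(x,3),s['tcp_pos'],f)
    if np.linalg.norm(f)>12:break
d=r.snapshot('scene');pickle.dump(d,open('scene4.pkl','wb'))
cv2.imwrite('pics/lev.png',cv2.resize(d['frame'][180:300,260:420,::-1],(800,600),interpolation=2))
E
```

```text
pack top fit [0.4899 0.226  0.0566 0.111 ] [ 1.73  0.47 -0.14 -1.72 -0.31  0.22 -1.34  1.01]
17.57 0.053 [0.5766 0.1422 0.3171] [ 0.1886 -0.149  -0.023 ]
17.82 0.056 [0.5798 0.1425 0.317 ] [0.5244 0.1827 0.302 ]
18.07 0.059 [0.5828 0.1428 0.3169] [-0.5231  0.3906  0.8568]
18.32 0.062 [0.5858 0.143  0.3169] [-0.4195  0.2016  0.1868]
18.57 0.065 [0.5889 0.1433 0.317 ] [-0.004  -0.2363 -0.0571]
18.82 0.068 [0.5918 0.1435 0.317 ] [-0.6573  0.097  -0.0721]
19.07 0.071 [0.5939 0.1438 0.3167] [-7.3864 -0.8429  1.368 ]
19.32 0.074 [0.5956 0.1441 0.3162] [-16.3617  -0.8847   5.278 ]
```

View pics/lev.png

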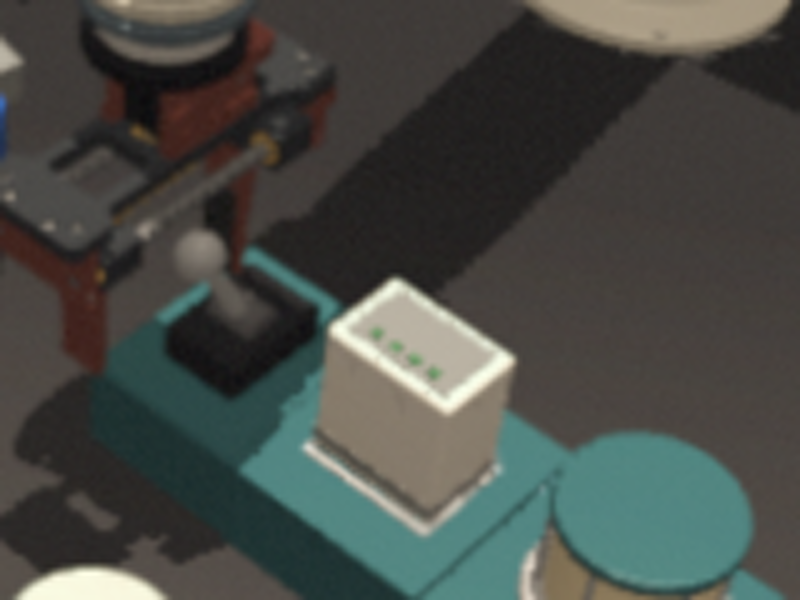

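The lever is over, against its stop: resistance began at local x ≈ 71 mm, as expected for full travel. I'll back off, clear out and check the pack's height and the lever angle in clean images.

```bash
python3 - <<'E'
from station import r
from h import *
np.set_printoptions(precision=4,suppress=True)
L=lambda x,y,z:T(.5142,.2471,.0887,[(x,y,z)])[0]
r.servo_line(L(.06,-.11,.317),speed=.08)
r.servo_line(L(.06,-.11,.42),speed=.15)
r.reach((.43,-.20,.45),[180,0,75])
s=r.sense();print(s['clock'],s['tcp_pos'],s['contact_force'])
ims=[]
D={}
for n in('scene','top'):
    d=r.snapshot(n);D[n]=d;pickle.dump(d,open(n+'5.pkl','wb'))
a=(265,190,140,105);b=(75,160,140,105);k=5
for n,c in(('scene',a),('top',b)):
    im=cv2.resize(D[n]['frame'][c[1]:c[1]+c[3],c[0]:c[0]+c[2],::-1],(c[2]*k,c[3]*k),interpolation=2)
    cv2.imwrite(f'pics/fin_{n}_raw.png',im)
    for z,col in((0,(0,0,255)),(.008,(255,0,0))):
        P=[(sx*.026,sy*.038,.06+h+z) for h in(0,.084) for sx,sy in((1,1),(1,-1),(-1,-1),(-1,1))]
        q=((proj(D[n],T(.5142,.2475,.0887,P))+.5-[c[0],c[1]])*k).astype(np.int32)
        for g in(q[:4],q[4:]): cv2.polylines(im,[g],True,col,1)
        for i in range(4): cv2.line(im,tuple(map(int,q[i])),tuple(map(int,q[i+4])),col,1)
    cv2.imwrite(f'pics/fin_{n}.png',im)
E
```

```text
21.9417 [ 0.4304 -0.1995  0.4497] [0.5564 0.0767 0.6977]
```

View pics/fin_scene.png

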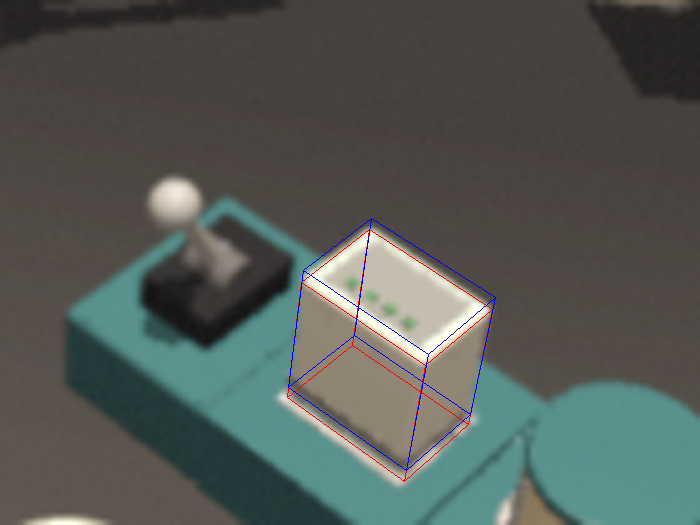

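View pics/fin_scene_raw.png

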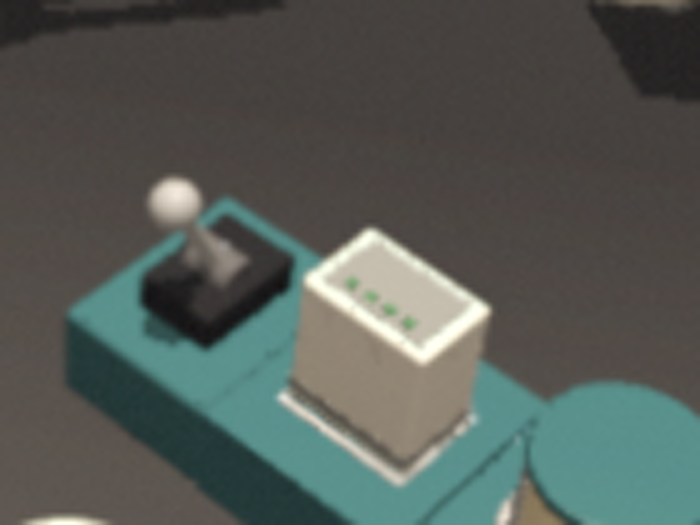

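View pics/fin_top.png

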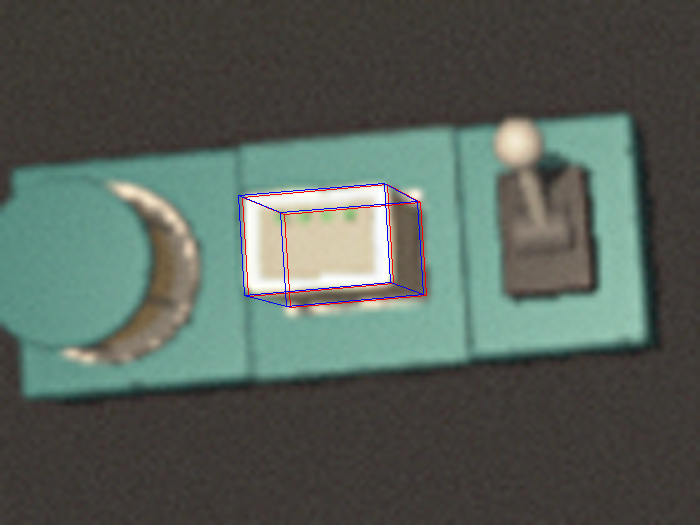

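```bash
python3 - <<'E'
from station import r
from h import *
S=pickle.load(open('scene5.pkl','rb'));Tp=pickle.load(open('top5.pkl','rb'))
R=np.array([[np.cos(.0887),-np.sin(.0887)],[np.sin(.0887),np.cos(.0887)]])
for o in([(S,np.array([299.5,230.1])),(Tp,np.array([178.1,187.9]))],[(S,np.array([316.1,216.6])),(Tp,np.array([179.6,212]))]):
    X,e=tri(o);l=R.T@(X[:2]-[.5142,.2471]);print(X,e,l,np.arctan2(l[0],X[2]-.086))
for nm,p,z in(('a',0,0),):
    for i in(0,5):
        g=cv2.cvtColor(pickle.load(open(f'top{i}.pkl','rb'))['frame'],6+1)
        print([ [tuple(c) for c in cv2.connectedComponentsWithStats((g[a:b,c0:c1]>150).astype(np.uint8))[3][1:]] for a,b,c0,c1 in((100,155,110,165),(105,155,310,350))])
E
```

```text
[0.56422525 0.14208624 0.15750071] [-0.08036374 -0.00348363 -0.05849174  0.06057932] [ 0.04052608 -0.10903235] 0.5156443579990072
[0.50155257 0.13577672 0.16273842] [ 0.11668179  0.0028549   0.08313709 -0.08277796] [-0.02245915 -0.10976529] -0.28471990542235903
[[(np.float64(23.71139240506329), np.float64(25.50126582278481))], [(np.float64(19.72421524663677), np.float64(24.10089686098655))]]
[[(np.float64(22.833333333333332), np.float64(24.594594594594593)), (np.float64(29.0), np.float64(39.0))], [(np.float64(19.819951338199512), np.float64(24.070559610705597))]]
```

```bash
python3 - <<'E'
from station import r
print(r.hand_in()); s=r.sense();print(s['clock'],s['contact_force'])
E
```

```text
the job is handed in; nothing more can be done
None
the job is handed in; nothing more can be done
```

I plugged the white pack into the lantern's socket, swung the lever over to on, and handed the job in at about 22 s of the 54 s allowed. The interface gives no verdict, so the checks below are my own.

**Pack:** The arm stopped at z 0.268 m, the expected fully-home height, and the downward push rose to about 16 N there. In the final pictures the pack matches the outline of a fully seated pack in both cameras; an outline 8 mm higher does not fit.

**Lever:** It met its stop at about 16 N. The tip moved from −0.28 to +0.52 rad about vertical, which I take to be about 1.0 on the switch joint.

**Other things on the counter:** The jar did not move. The cup stack's outline shifted by under 1 pixel (about 2.5 mm), which I put down to lighting because the arm went nowhere near it. The arm was clear of everything, at about 1 N, when I handed in.

**Checks that disagreed:**
- One free fit of the pack's top corners from a rough picture gave a nonsense height (0.111 m, residuals up to 1.7 pixels). I discarded it in favour of the outline check.
- The two cameras differed by 1–3 mm on where the pack sat in the grip. I corrected by 1 mm, and it went in with at most about 5 N of side force.

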